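# Put the torch away and close the swollen lid as far as it runs freely

### The arm

A 7-joint arm with a two-finger parallel gripper is mounted at the origin on the work surface. World frame = base frame: x ahead of the robot, y to its left, z up, the work surface at z = 0. Lengths are in m, angles in rad, forces in N, time in s.
With the tool pointing down it reaches from about 0.375 to 0.925 m from the base axis. Payload 3.1 kg.
Tool frame: the origin (TCP) lies on the centre line of the jaws, within the pads' length; the fingertips stand 14 mm ahead of it and the grasp point (between the pads) lies 5 mm behind it; z points along the fingers, y is the line along which they close (so a half turn about z gives the same grasp; the last joint's range is limited). The gripper opens to 85 mm and grips with 20 to 120 N. Pads are 22 mm wide; open, the fingers measure 114 mm over their backs; the gripper's body (76 mm by 85 mm) begins 54 mm behind the grasp point. The pads swing forward as they close: fully open they stand 13 mm farther back than shut.
Start: joints at [1.07, 0.383, 0.044, 1.598, -0.018, 1.161, -0.05], TCP at [0.255, -0.598, 0.245] pointing down, gripper open.
Joint ranges: [-2.61, 2.61], [-0.41, 2.15], [-1.48, 1.57], [0, 2.5], [-1.57, 4.71], [0.05, 1.97], [-2.85, 2.85]. Speed limits (rad/s): [2.79, 2.79, 3.14, 3.14, 3.14, 3.14, 3.14].

### API

Orientations are given as a unit quaternion [x, y, z, w].
In Python, from bench import ctrl gives the robot as it stands. Calls block until the motion is done:
- ctrl.move_ptp(position, orientation): joint-space move of the TCP to a pose.
- ctrl.movel(position, orientation=None, speed=0.15): straight line of the TCP; orientation=None keeps the orientation; speed is the mean speed in m/s.
- ctrl.move_j(angles): joint-space move.
- ctrl.move_gripper(opening, effort=None): finger opening in m; effort is the grip in N (None keeps the last); returns when the fingers have stopped.
- ctrl.pause(seconds).
- ctrl.inverse_kinematics(position, orientation): joint angles nearest the present ones, or None.
- ctrl.read_camera(name): name is "scene" or "top" or "wrist"; returns (picture, depth): 400x640x3 uint8, red, green, blue; 400x640 float32, m along the optical axis (not along the pixel's ray), 0 where there is no reading.
- ctrl.camera_params(name): a dict with "K" (3x3 intrinsics, pixels), "camera_from_world" (4x4, takes a point from world to camera coordinates). Camera axes: x right, y down, z forward; pixel columns grow to the right and rows downward; lengths in m; the calibration is good to about 2 mm. A picture is of the moment at which its call begins: read the wrist's pose just before it. camera_params takes no time and is no camera call; for the wrist camera it gives the pose at the moment of the call.
A pose or a line that the arm cannot do raises ctrl.MotionError and nothing moves.
- ctrl.sign_off(): hands the job in; it is judged then, once.
Trained networks look in the newest picture that a camera, given by its name, has taken for a name from the list of things; names that differ only in an ending like _2 or _b are one class to them, and where a whole thing is asked for, a point or a joint stands for the part that bears it (a point fixed in the world has none). Each returns a list of dicts, best first, with "score" (0 to 1); they miss things now and then, are a little off and sometimes report something else, mostly with a low value. They report only what shows in the picture. A call takes as long as a camera call.
- ctrl.look_for(camera, name): "rect" ([left, top, right, bottom] in pixels, round what is visible of it).
- ctrl.outline_of(camera, name): "region" (400x640 bool, what is visible of it) and "rect" ([left, top, right, bottom] in pixels, round what is visible of it).
Readings, each from a call of its own:
- ctrl.read_time_s(): time.
- ctrl.read_qpos(): joint angles.
- ctrl.read_joint_vel(): joint speeds.
- ctrl.read_effort(): joint torques, N m.
- ctrl.read_eef_pos(): TCP position.
- ctrl.read_tcp_rot(): TCP orientation.
- ctrl.read_ft_force(): force on the tool from outside, world axes, zero at the start.
- ctrl.read_ft_torque(): the same for the moment, N m.
- ctrl.read_finger_gap(): finger opening in m.
- ctrl.read_grasp_force(): force on a finger pad.
Only numpy, scipy, OpenCV 4.12 (cv2) and the standard library are available. Lean on these libraries where they do the work, as an engineer would, in place of code of your own. Each camera call takes 0.05 s, during which the arm holds its last target. There are 200 camera calls.

### The job

Lay the red torch in the wooden sliding-lid box, lowering it in rather than dropping it. Then slide the box's lid towards shut only until you feel it start to bind in its swollen groove (somewhere short of shut, you cannot see where) without forcing it, and ease it back a centimetre or two so that it is left running free and not wedged. Leave the other things where they are.

Things in the scene. Friction and masses are not known exactly. Their poses are not given: they have to be found in the camera images.
- torch: Red plastic pocket torch, flat-sided: 83 mm long along its own x (square head with lens at +x), 22 mm wide (24 at the head), 18 mm high (20 at the head), about 50 g. Origin at the centre of its underside, z up. It starts lying flat on the tray among the other small things, its length within about 35 degrees of the tray's y, at least 25 mm free beside its sides.
- tray: Low tray, 230 mm (its x) by 310 mm (its y), dark wooden floor 6 mm above the table, rattan rim 10 mm wide and 22 mm high. Origin at the centre of its underside. Does not move.
- keybox: Pale wooden sliding-lid box, 150 mm (its x) by 300 mm (its y) by 64 mm high; stays put on the table. Origin at the centre of its underside, z up. The lid runs in grooves in the two long walls, along the box's y: it opens towards -y, passing over the lower end wall and sticking out of the box, and shuts towards +y.
- keybox_in (a point): Centre of the box's inner floor, 8 mm above the table; axes as the box. Inside 126 mm (x) by 276 mm (y); the lid's underside is 42 mm above this floor. With the lid open by q (m), the box is open from above between box y = 0.138 - q and y = 0.138.
- lid (a joint): How far the lid is open, m: 0 shut, growing towards the box's -y; starts at 0.14 to 0.17. It runs with a steady drag of about 1.5 N and stays where it is left. At an unseen opening between about 0.02 and 0.105, different every time, the groove is swollen: from there on the push rises by about 3 N per mm. Held still there, it pushes back with a part of that. Never push with more than about 15 N.
- lid_pull (a point): Centre of the top face of the lid's pull: a brass bar 70 mm long across the lid (box x), 14 mm thick (box y), 26 mm tall, in the middle of the pale plywood lid. Its top is 83 mm above the table, the lid's top face 57 mm. Moves with the lid; axes as the box. Pinch it from above, fingers closing along the box's y, fingertips some 3 mm above the lid.
- trinket: Bystander: clear glass trinket box with brass edges and a hinged glass lid (shut), 70 x 70 mm, 45 mm high with its knob, on the tray. Origin at the centre of its underside.
- carabiner: Bystander: aluminium carabiner lying flat, 80 x 48 x 9 mm, on the tray. Origin at its middle, underneath.
- magnet: Bystander: round dark ceramic magnet, 30 mm across, 8 mm high, on the tray. Origin at the centre of its underside.
- cap: Bystander: steel bottle cap, 32 mm across, 6.5 mm high, on the tray. Origin at the centre of its underside.
- bowl: Bystander: blue ceramic bowl, 130 mm across, 50 mm high, at the back of the table. Origin at the centre of its underside.
- notebook: Bystander: small blue notebook, 75 x 105 x 15 mm, lying at the back of the table. Origin at the centre of its underside.

How it is judged:
On the way, in this order (a step that is already met when the one before it is completed fails the run):
1. the torch lies in the box, let go and at rest (x of torch in the frame of keybox between -0.06 and 0.06 m and y of torch in the frame of keybox between -0.135 and 0.135 m and z of torch in the frame of keybox below 0.035 m and contact force between the fingers and torch below 0.05 N and linear speed of torch below 0.03 m/s), for 0.2 s.
2. the lid has been slid to the tight spot: the groove nips its edge with more than 1 N (contact force between shoe and swell above 1 N), for 0.05 s.
At the end, for the whole second after the job is handed in: The torch lies at rest inside the box; the lid rests clear of the tight spot, 1 to 30 mm short of where the groove first touches it (x of torch in the frame of keybox between -0.06 and 0.06 m and y of torch in the frame of keybox between -0.135 and 0.135 m and z of torch in the frame of keybox below 0.035 m and linear speed of torch below 0.02 m/s and contact force between shoe and swell below 0.1 N and y of swell in the frame of lid_pull between 0.15 and 0.179 m and velocity of joint lid between -0.005 and 0.005 m/s).
It fails at once if the lid is forced into the tight spot: the groove nips its edge with more than 36 N (a push of about 20 N) (contact force between shoe and swell above 36 N).
It fails at once if the torch is dropped into the box (it falls faster than 0.75 m/s inside it, a drop of about 3 cm) (x of torch in the frame of keybox between -0.06 and 0.06 m and y of torch in the frame of keybox between -0.135 and 0.135 m and z of torch in the frame of keybox below 0.06 m and linear speed of torch above 0.75 m/s).
It fails at once if a bystander is shifted by more than 3 cm (the glass trinket box by more than 2 cm) (distance of trinket from where it was at the start of the episode above 0.02 m or distance of any of carabiner, magnet, cap, bowl, notebook from where it was at the start of the episode above 0.03 m).
It also fails if it takes over 54 s, if anything falls off the work surface, if the arm or the gripper's body presses on something with over 40 N, if the wrist force passes 120 N, or if a joint passes its speed limit or range.

## Working session

There is one attempt and no reset: what is moved stays moved. The work goes in short steps, each a Python script; the robot and the scene stay as the last script left them, time stands still between calls to the robot, and variables do not carry over. Pictures are saved under pics/ and viewed, at most 10 in all, crops included, and the job is handed in when it is done.

```bash
mkdir -p pics; ls; cat > h.py <<'E'
import numpy as np, cv2
from bench import ctrl
def cloud(cam, depth, mask):
    p=ctrl.camera_params(cam); K=np.array(p["K"]); T=np.linalg.inv(np.array(p["camera_from_world"]))
    v,u=np.nonzero(mask&(depth>0)); z=depth[v,u]
    P=np.c_[(u-K[0,2])*z/K[0,0],(v-K[1,2])*z/K[1,1],z]
    return P@T[:3,:3].T+T[:3,3]
def rect(P):
    (c,s,a)=cv2.minAreaRect((P[:,:2]*1000).astype(np.float32)); return np.array(c)/1000,np.array(s)/1000,a
E
python3 - <<'E'
from h import *
for cam in ("top","scene"):
    im,d=ctrl.read_camera(cam); cv2.imwrite(f"pics/{cam}0.png",im[:,:,::-1])
    for n in ["torch","keybox","lid","lid_pull","tray"]+(["trinket","carabiner","magnet","cap"] if cam=="top" else []):
        for o in ctrl.outline_of(cam,n)[:2]:
            P=cloud(cam,d,o["region"])
            if len(P)<20: continue
            c,s,a=rect(P); print(cam,n,round(o["score"],2),np.round(o["rect"]),c.round(3),s.round(3),round(a,1),np.percentile(P[:,2],[5,50,95]).round(3),len(P))
print(ctrl.read_time_s(),ctrl.read_tcp_rot())
E
```

```text
bench.py
pics
top torch 0.59 [271. 209. 290. 251.] [0.547 0.189] [0.083 0.024] 20.4 [0.018 0.023 0.026] 438
top keybox 0.71 [359. 189. 596. 298.] [ 0.528 -0.228] [0.487 0.17 ] 82.0 [0.006 0.055 0.064] 17335
top lid 0.79 [446. 211. 595. 296.] [ 0.516 -0.306] [0.328 0.149] 82.3 [0.053 0.055 0.059] 9815
top lid_pull 0.82 [445. 210. 590. 298.] [ 0.511 -0.287] [0.29  0.134] 82.7 [0.053 0.055 0.059] 9614
top tray 0.73 [154. 193. 310. 314.] [0.502 0.287] [0.321 0.238] 89.3 [0.002 0.005 0.021] 14562
top trinket 0.84 [170. 200. 216. 247.] [0.559 0.375] [0.089 0.081] 76.5 [0.007 0.044 0.046] 1515
top carabiner 0.68 [176. 254. 200. 294.] [0.457 0.377] [0.08  0.045] 11.3 [0.009 0.013 0.016] 391
top magnet 0.49 [360. 189. 594. 300.] [ 0.527 -0.226] [0.483 0.168] 82.1 [0.006 0.055 0.064] 17042
top magnet 0.47 [225. 268. 235. 281.] [0.456 0.286] [0.03  0.028] 46.9 [0.009 0.012 0.015] 179
top cap 0.72 [272. 270. 284. 284.] [0.451 0.192] [0.032 0.032] 44.9 [0.004 0.01  0.013] 208
scene torch 0.83 [314. 172. 348. 199.] [0.547 0.194] [0.083 0.034] 20.9 [0.012 0.024 0.027] 401
scene torch 0.73 [327. 242. 397. 307.] [0.761 0.105] [0.128 0.129] 87.5 [0.004 0.022 0.05 ] 3512
scene keybox 0.68 [ 21. 184. 280. 344.] [ 0.514 -0.205] [0.454 0.178] 79.0 [0.008 0.057 0.065] 19616
scene keybox 0.22 [ 23. 218. 195. 343.] [ 0.491 -0.298] [0.324 0.175] 81.9 [0.055 0.057 0.06 ] 11085
scene lid 0.71 [ 24. 217. 194. 347.] [ 0.513 -0.287] [0.289 0.135] 81.9 [0.055 0.057 0.06 ] 10752
scene lid_pull 0.98 [ 26. 220. 193. 342.] [ 0.511 -0.301] [0.319 0.136] 82.1 [0.055 0.058 0.06 ] 10807
scene tray 0.61 [275.  97. 433. 216.] [0.493 0.291] [0.329 0.251] 89.0 [0.004 0.007 0.022] 8577
scene tray 0.17 [ 20. 183. 282. 343.] [ 0.5   -0.213] [0.464 0.197] 82.2 [0.008 0.057 0.065] 19428
0.8 [9.79787527e-01 2.00040999e-01 1.72319701e-05 7.31410605e-06]
```

View pics/top0.png

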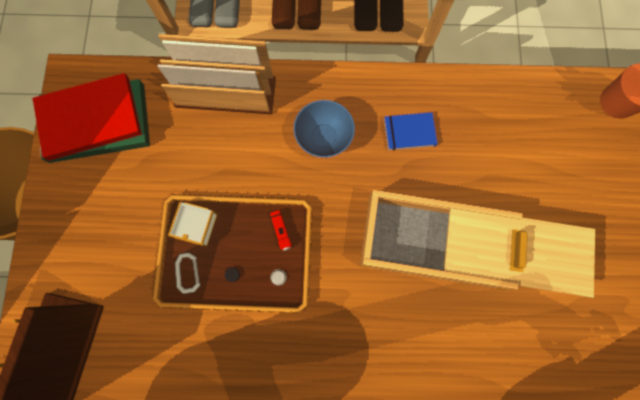

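```bash
python3 - <<'E'
from h import *
im,d=ctrl.read_camera("top")
P=cloud("top",d,np.ones(d.shape,bool))
roi=(P[:,1]<-0.0)&(P[:,1]>-0.56)&(P[:,0]>.38)&(P[:,0]<.68)
for lo,hi in((.0605,.07),(.05,.0605),(.074,.09),(.004,.02)):
    Q=P[roi&(P[:,2]>lo)&(P[:,2]<hi)]
    print(lo,len(Q),*[np.round(x,3) for x in rect(Q)],np.median(Q[:,2]).round(3),Q[:,:2].min(0).round(3),Q[:,:2].max(0).round(3))
E
```

```text
0.0605 1743 [ 0.532 -0.137] [0.296 0.15 ] 82.188 0.063 [ 0.439 -0.293] [ 0.625 -0.   ]
0.05 9602 [ 0.522 -0.212] [0.442 0.151] 82.099 0.055 [ 0.427 -0.438] [ 0.626 -0.001]
0.074 305 [ 0.512 -0.28 ] [0.015 0.07 ] 80.77 0.081 [ 0.478 -0.292] [ 0.547 -0.268]
0.004 4276 [ 0.537 -0.249] [0.238 0.511] 11.102 0.007 [ 0.386 -0.483] [ 0.676 -0.   ]
```

The top picture shows the torch at about (280,230) on the tray, lying mostly along world x. The box is at (365-520, 190-290), open at its left (+y) end, and the brass pull is at (519,249). Next I re-measure the box with a wider region, then pick the torch.

```bash
cat >> h.py <<'E'
from scipy.spatial.transform import Rotation
def quat(bdeg):
    b=np.radians(bdeg); y=np.array([np.cos(b),np.sin(b),0]); z=np.array([0,0,-1.])
    return Rotation.from_matrix(np.c_[np.cross(y,z),y,z]).as_quat()
def boxfit():
    im,d=ctrl.read_camera("top"); P=cloud("top",d,np.ones(d.shape,bool))
    roi=(P[:,1]<.05)&(P[:,1]>-0.56)&(P[:,0]>.38)&(P[:,0]<.68)
    return rect(P[roi&(P[:,2]>.0605)&(P[:,2]<.07)]), P[roi&(P[:,2]>.074)&(P[:,2]<.09)]
E
python3 - <<'E'
from h import *
r,pull=boxfit(); print(r, rect(pull))
q=quat(20.4-90)
ctrl.move_gripper(0.045,30)
ctrl.move_ptp([.547,.189,.14],q)
im,d=ctrl.read_camera("wrist"); cv2.imwrite("pics/w1.png",im[:,:,::-1])
for o in ctrl.outline_of("wrist","torch")[:2]:
    P=cloud("wrist",d,o["region"]); print(o["score"],rect(P),np.percentile(P[:,2],[5,50,95]))
print(ctrl.read_time_s(),ctrl.read_ft_force(),ctrl.read_qpos(),ctrl.read_eef_pos())
E
```

```text
(array([ 0.5295614 , -0.15613455]), array([0.34309415, 0.15016206]), 82.13494873046875) (array([ 0.51262598, -0.27963196]), array([0.01505019, 0.07054962]), 81.9093017578125)
0.71 (array([0.54167621, 0.18935944]), array([0.09118977, 0.02612857]), 19.526071548461914) [0.01792248 0.02315098 0.02562333]
0.55 (array([ 0.48711011, -0.14394714]), array([0.06584119, 0.04338857]), 34.049076080322266) [0.05035633 0.05538435 0.05647883]
4.4417 [ 0.0961167  -0.5153529  -1.17654507] [ 0.26423494  0.50457996 -0.82377013  1.82899814  0.43589939  0.99928046
 -1.95633384] [0.54744565 0.18800813 0.13993714]
```

View pics/w1.png

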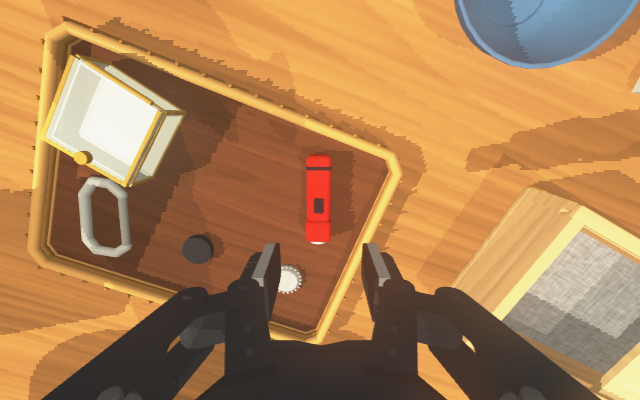

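The wrist picture shows the torch upright at (318,200), centred between the fingertips at (268,250) and (376,250), with its sides free. So I grasp it.

```bash
python3 - <<'E'
from h import *
q=quat(20-90)
ctrl.movel([.546,.189,.06],q,speed=.15)
ctrl.movel([.546,.189,.0225],q,speed=.06)
print(ctrl.read_ft_force())
ctrl.move_gripper(0.0,30)
print(ctrl.read_finger_gap(),ctrl.read_grasp_force())
ctrl.movel([.546,.189,.15],q,speed=.15)
print(ctrl.read_finger_gap(),ctrl.read_grasp_force(),ctrl.read_eef_pos(),ctrl.read_ft_force())
qb=quat(-7.9)
ctrl.move_ptp([.5414,-.0704,.15],qb)
im,d=ctrl.read_camera("wrist"); cv2.imwrite("pics/w2.png",im[:,:,::-1])
im,d=ctrl.read_camera("top"); cv2.imwrite("pics/t2.png",cv2.resize(im[150:320,320:620,::-1],None,fx=2.6,fy=2.6))
print(ctrl.read_time_s(),ctrl.read_eef_pos(),ctrl.read_finger_gap())
E
```

```text
[-0.32567732  0.18458525 -0.28696003]
0.02124305032126372 30.54937183856964
0.021018813096102616 30.348413586616516 [0.54516516 0.18838171 0.14888739] [ 0.52519543  0.06162829 -0.20201112]
8.6417 [ 0.54148779 -0.06887384  0.15001578] 0.021525746831455757
```

View pics/w2.png

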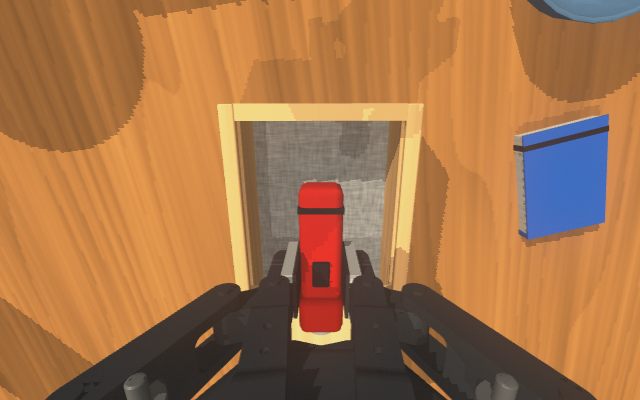

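The torch is held and aligned in the middle of the box opening (columns 235-420). So I lower it, shifting about 4 mm towards +y for clearance from the lid edge.

```bash
python3 - <<'E'
from h import *
qb=quat(-7.9); x,y=.5420,-.0665
ctrl.movel([x,y,.07],qb,speed=.15)
f0=ctrl.read_ft_force()[2]
ctrl.movel([x,y,.030],qb,speed=.05)
z=.030
while z>.0225:
    z-=.001; ctrl.movel([x,y,z],qb,speed=.02)
    f=ctrl.read_ft_force()[2]-f0
    if f>2: break
print("z",z,f,ctrl.read_ft_force())
ctrl.move_gripper(.042)
print(ctrl.read_finger_gap(),ctrl.read_grasp_force())
ctrl.pause(.3)
ctrl.movel([x,y,.14],qb,speed=.15)
qp=quat(82.1-180)
ctrl.move_ptp([.5126,-.2796,.14],qp)
for o in ctrl.read_camera("top"),: cv2.imwrite("pics/t3.png",cv2.resize(o[0][150:320,320:620,::-1],None,fx=2.6,fy=2.6))
im,d=ctrl.read_camera("wrist"); cv2.imwrite("pics/w3.png",im[:,:,::-1])
P=cloud("wrist",d,np.ones(d.shape,bool))
P=P[(abs(P[:,2]-.083)<.004)&(np.hypot(P[:,0]-.5126,P[:,1]+.2796)<.06)]
print(len(P),P.mean(0) if len(P) else 0, rect(P) if len(P) else 0)
print(ctrl.read_time_s(),ctrl.read_eef_pos())
E
```

```text
z 0.023999999999999994 7.1445661111300875 [-1.51748401 -0.01546668  6.48477848]
0.04191284989464762 0.0
1763 [ 0.51333467 -0.28004825  0.08176624] (array([ 0.51143027, -0.27998016]), array([0.01370097, 0.0693309 ]), 82.01404571533203)
14.4 [ 0.51319598 -0.27689085  0.13954885]
```

View pics/w3.png

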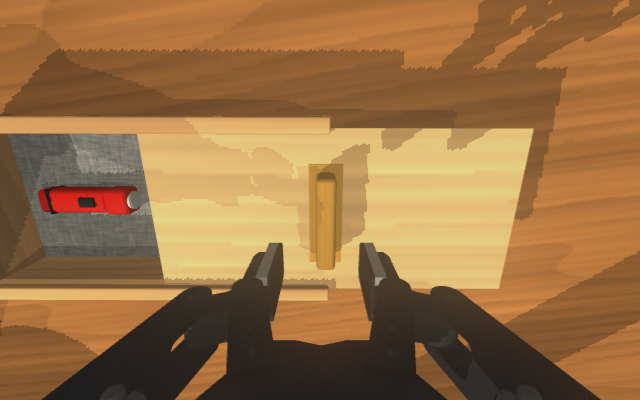

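View pics/t3.png

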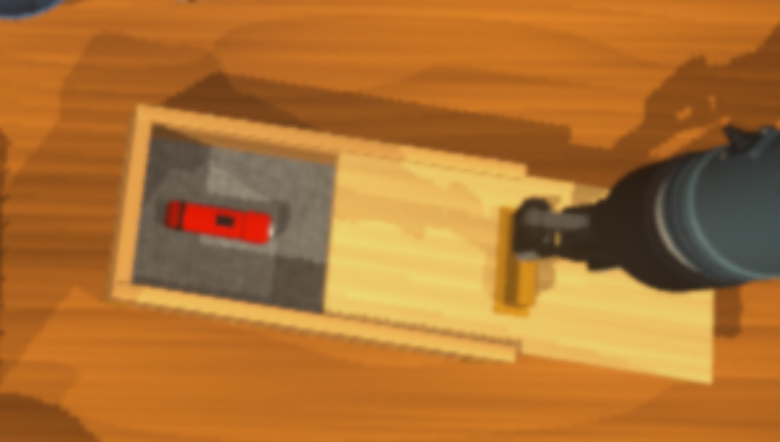

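The torch lies flat in the box, with its lens end about 2 cm short of the lid edge. The pull is centred between the fingers at (326,215) in the wrist view. Now I pinch it and slide the lid while checking the force.

```bash
python3 - <<'E'
from h import *
qp=quat(82.05-180); a=np.radians(82.05); u=np.array([np.cos(a),np.sin(a),0])
p=np.array([.5122,-.2799,.0]); at=lambda s,z:p+s*u+[0,0,z]
Z=.0745
ctrl.movel(at(0,.10),qp,speed=.15); ctrl.movel(at(0,Z),qp,speed=.06)
print(ctrl.read_ft_force())
ctrl.move_gripper(0,40); print(ctrl.read_finger_gap(),ctrl.read_grasp_force())
ctrl.pause(.2)
f0=np.array(ctrl.read_ft_force()); e0=np.array(ctrl.read_eef_pos()); print("f0",f0,(e0-p)@u,ctrl.read_time_s())
push=lambda:-(np.array(ctrl.read_ft_force())-f0)@u
S=lambda:(np.array(ctrl.read_eef_pos())-e0)@u
log=[]; s=0; 
while s<.128:
    s+=.001; ctrl.movel(at(s,Z),qp,speed=.02)
    f=push(); log.append((s,S(),f))
    if f>7 and s>.006 or f>10: break
    if ctrl.read_time_s()>42: break
for r in log[::6]+log[-8:]: print(np.round(np.array(r)*[1000,1000,1],1))
ctrl.pause(.15); print("held",push(),S(),ctrl.read_time_s(),ctrl.read_finger_gap(), ctrl.read_ft_force())
E
```

```text
[-0.15602104 -0.0725684  -0.63118462]
0.012929886084478452 41.47215664386749
f0 [-0.35452641  0.66850262  2.48603661] -0.0001680827528866887 15.95
[1.  0.5 1.5]
[7.  6.9 1.3]
[13.  12.9  2.3]
[19.  18.9  1.9]
[25.  24.9  1.2]
[31.  31.   2.6]
[37.  37.   2.6]
[43.  43.   2.2]
[49.  49.   1.1]
[55. 55.  2.]
[61.  61.   2.4]
[67.  67.   1.9]
[73.  73.   1.7]
[79.  76.4  5.6]
[75.  74.9  1.8]
[76.  75.3  3. ]
[77.  75.7  3.2]
[78.  76.1  5.3]
[79.  76.4  5.6]
[80.  76.6  6.1]
[81.  76.9  6.3]
[82.  77.3  8. ]
held 7.626092148702867 0.07737080830103941 36.6 0.012893126793384087 [-1.7486579  -6.83690214  5.90762755]
```

The force starts rising at about 75 mm of travel, reached 8 N and held at 7.6 N, so the lid is at the tight spot. Now I ease it back to 61 mm.

```bash
python3 - <<'E'
from h import *
qp=quat(82.05-180); a=np.radians(82.05); u=np.array([np.cos(a),np.sin(a),0])
p=np.array([.5122,-.2799,.0]); at=lambda s,z:p+s*u+[0,0,z]
S=lambda:(np.array(ctrl.read_eef_pos())-p)@u
ctrl.movel(at(.061,.0745),qp,speed=.02); ctrl.pause(.2)
print(S(),ctrl.read_ft_force())
ctrl.move_gripper(.04); print(ctrl.read_finger_gap(),S())
ctrl.movel(at(.061,.15),qp,speed=.1)
im,d=ctrl.read_camera("wrist"); cv2.imwrite("pics/w4.png",im[:,:,::-1])
P=cloud("wrist",d,np.ones(d.shape,bool)); c=at(.061,0)
P=P[(abs(P[:,2]-.083)<.004)&(np.hypot(P[:,0]-c[0],P[:,1]-c[1])<.06)]
print(rect(P),(np.r_[rect(P)[0],0]-p)@u,ctrl.read_time_s())
E
```

```text
0.06255630906750695 [-1.43607065  1.29255953  6.49167144]
0.03989593870157522 0.061068455283829426
(array([ 0.51952087, -0.21720906]), array([0.0134447 , 0.06878513]), 82.34976196289062) 0.06310096754306241 39.3333
```

View pics/w4.png

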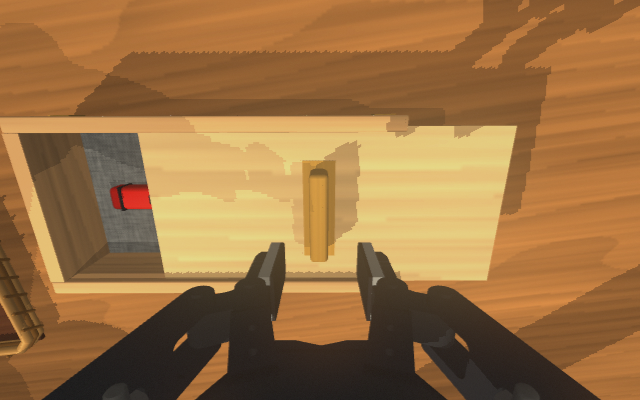

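The picture shows the lid stopped at the pull, about (319,215), with the torch lying in the box partly under it. The lid is at about 63 mm, some 12 mm short of where it binds at 75 mm, so I hand the job in.

```bash
python3 -c "
from bench import ctrl
print(ctrl.sign_off())"
```

```text
the job is handed in; nothing more can be done
None
```

The torch lies in the box. The lid was slid until it bound (peak push about 8 N), eased back about 12 mm to run free, and the job was handed in at about 39 s; no verdict was returned.

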